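Wax a stiff press stud

TASK

Take the red-handled waxing stick from the rack, dip its tip into the tin of yellow beeswax and rest it lightly on the wax for about half a second, then rest the tip lightly on top of the brass press stud of the orange strap, again for about half a second. Finally hang the stick back upright in the empty notch of the rack, its collar lying on the wood, and let go. Don't jab hard, don't push the wax tin about or tip it, and leave all the other loose things where they are.

Things in the scene. Friction and masses are not known exactly. Their poses are not given: they have to be found in the camera images.
- waxer: Waxing stick with a red round handle, hanging upright in the rack; 146 mm long, 60 g or so. Origin at the centre of its tip's end, z up along the stick to the handle. From the tip: pale tip 14 mm across (end rounded, flat 8 mm across) to 20 mm, wooden cone widening from 14 to 24 mm across at 72 mm, brass collar 40 mm across from 72 to 80 mm, red handle 22 to 24 mm across from 80 to 146 mm.
- waxer_tip (a point): Centre of the end of the waxing stick's tip (same as its origin).
- waxer_grip (a point): Centre of the red handle, 112 mm above the tip: good place to grip, from above.
- slicker: Stick of the same shape and size with a black handle and dark tip, hanging in the rack's other notch, its top 174 mm above the table; bystander. Origin at its tip's end, z up.
- rack: Fixed wooden rack, 100 x 190 mm, 100 mm high. Origin on the table; x to its back, y to its left, z up. Its 16 mm thick top board has two notches open to the front (-x), each 28 mm wide, running from x = -35 to the back bar at x = 20 mm. Base board 12 mm thick. The waxing stick hangs in one notch, the black-handled stick in the other; which is which varies.
- notch_left (a point): Place of a hanging stick's axis in the notch on the rack's +y side, at the height of the top board's upper face (100 mm above the table). A hanging stick's collar rests on that face, so its tip is 72 mm lower.
- notch_right (a point): The same for the notch on the rack's -y side.
- wax_tin: Loose open round aluminium tin, 74 mm outside diameter, 3 mm wall, 42 mm high, 250 g or so, with a flat hard cake of yellow beeswax inside. Origin at the centre of its underside, z up.
- wax_top (a point): Centre of the wax cake's flat upper face, 18 mm above the table and 24 mm below the rim; the face is about 66 mm across.
- rivet_tin: Same open tin but holding grey and copper rivets; bystander. Origin at the centre of its underside. The two tins change places.
- strap: Fixed orange-brown leather strap, 36 mm wide, 4 mm thick, lying flat on the table along its x axis, with a steel bar at its +x end (x = 85 mm), rounded at its -x end (x = -83 mm). Origin on the table.
- stud_top (a point): Centre of the flat top of the brass press stud near the strap's rounded end: 17 mm across, standing 6 mm above the strap, top 10 mm above the table.
- spool: Spool of yellow thread, 44 mm across, 61 mm high, standing; bystander. Origin at the centre of its underside.
- ruler: Steel rule, 210 x 28 x 4 mm, lying flat; bystander. Origin at the centre of its underside.
- folder: Bone folder, 140 x 22 x 6 mm, lying flat; bystander. Origin at the centre of its underside.
Mind the look-alikes: they are no part of the job. Of the things that look like the strap, the middle-sized one is meant.

How it is judged:
By the outcome, as a careful person would: the job done as asked, in the order asked, and still so for the second after the job is handed in, with the robot touching nothing.
It also fails if it takes over 72 s, if anything falls off the work surface, if the arm or the gripper's body presses on something with over 40 N, if the wrist force passes 120 N, or if a joint passes its speed limit or range.

ROBOT

A 6-joint arm with a two-finger parallel gripper is mounted at the origin on the work surface. World frame = base frame: x ahead of the robot, y to its left, z up, the work surface at z = 0. Lengths are in m, angles in rad, forces in N, time in s.
With the tool pointing down it reaches from about 0.3 to 0.775 m from the base axis. Payload 14.6 kg.
Tool frame: the origin (TCP) lies on the centre line of the jaws, within the pads' length; the fingertips stand 22 mm ahead of it and the grasp point (between the pads) lies 3 mm ahead of it (arm.tip_extent is the distance from the TCP to the fingertips, in m); z points along the fingers, y is the line along which they close (so a half turn about z gives the same grasp; the last joint's range is limited). The gripper opens to 94 mm and grips with 3 to 60 N. Pads are 16 mm wide; open, the fingers measure 119 mm over their backs; the gripper's body (75 mm by 177 mm) begins 78 mm behind the grasp point.
Start: joints at [1.208, 0.3, 1.521, -0, 1.321, -0.067], TCP at [0.16, 0.526, 0.227] pointing down, gripper open.
Joint ranges: [-3.03, 3.03], [-0.79, 2.21], [0.23, 2.52], [-1.04, 4.18], [0, 3.07], [-2.55, 2.55]. Speed limits (rad/s): [2.22, 2.22, 2.57, 3.14, 3.14, 3.14].

INTERFACE

Orientations are given as a rotation vector (axis times angle).
In Python, from workcell import arm, command_gripper, vision, recognise, tip_of, telemetry gives the robot as it stands. Calls block until the motion is done:
- arm.movep(position, orientation): joint-space move of the TCP to a pose.
- arm.move_l(position, vel=0.15, attitude=None): straight line of the TCP; attitude=None keeps the orientation; vel is the mean speed in m/s.
- arm.goto_joints(angles): joint-space move.
- command_gripper(opening): finger opening in m; the grip force is fixed at half the most; returns when the fingers have stopped.
- arm.sleep(seconds).
- arm.ik(position, orientation): joint angles nearest the present ones, or None.
- vision.get_image(name): name is "side" or "top" or "wrist"; returns a dict with "frame" (480x640x3 uint8, red, green, blue), "depth" (480x640 float32, m along the optical axis (not along the pixel's ray), 0 where there is no reading), "fx", "fy", "cx", "cy" (pixels), "origin" and "orientation" of the camera in the world. Camera axes: x right, y down, z forward; pixel columns grow to the right and rows downward; lengths in m; the calibration is good to about 2 mm. A picture is of the moment at which its call begins.
A pose or a line that the arm cannot do raises arm.MotionError and nothing moves.
- arm.sign_off(): hands the job in, once; it reports no verdict.
Trained networks look in the newest picture that a camera, given by its name, has taken for a name from the list of things; names that differ only in an ending like _2 or _b are one class to them, and where a whole thing is asked for, a point or a joint stands for the part that bears it (a point fixed in the world has none). Each returns a list of dicts, best first, with "confidence" (0 to 1); they miss things now and then, are a little off and sometimes report something else, mostly with a low value. They report only what shows in the picture. A call takes as long as a camera call. They do not tell look-alikes from the thing itself.
- recognise(thing, camera): "box" ([left, top, right, bottom] in pixels, round what is visible of it).
- tip_of(thing, camera): "point" ([column, row] in pixels: a listed point, or the origin of a listed thing).
Readings, each from a call of its own:
- telemetry.current_clock(): time.
- telemetry.current_joint_pos(): joint angles.
- telemetry.current_joint_velocities(): joint speeds.
- telemetry.current_joint_torque(): joint torques, N m.
- telemetry.current_eef_pos(): TCP position.
- telemetry.current_orientation(): TCP orientation.
- telemetry.current_ft_force(): force on the tool from outside, world axes, zero at the start.
- telemetry.current_moment(): the same for the moment, N m.
- telemetry.current_grip_width(): finger opening in m.
Only numpy, scipy, OpenCV 4.12 (cv2) and the standard library are available. Lean on these libraries where they do the work, as an engineer would, in place of code of your own. Each camera call takes 0.05 s, during which the arm holds its last target. There are 200 camera calls.

## Working session

There is one attempt and no reset: what is moved stays moved. The work goes in short steps, each a Python script; the robot and the scene stay as the last script left them, time stands still between calls to the robot, and variables do not carry over. Pictures are saved under pics/ and viewed, on a budget of 10 in all, crops included, one or two more only if the job needs it, and the job is handed in when it is done.

```bash
ls; mkdir -p pics
cat > h.py <<'E'
import numpy as np, cv2
from scipy.spatial.transform import Rotation as R
from workcell import arm, command_gripper, vision, recognise, tip_of, telemetry
def cam(im):
    o=np.array(im["orientation"]); M=o if o.shape==(3,3) else R.from_rotvec(o).as_matrix()
    return M,np.array(im["origin"])
def pt(im,u,v,d=None):
    M,o=cam(im); 
    if d is None: d=im["depth"][int(round(v)),int(round(u))]
    return o+M@np.array([(u-im["cx"])/im["fx"]*d,(v-im["cy"])/im["fy"]*d,d])
def ptz(im,u,v,z):
    M,o=cam(im); r=M@np.array([(u-im["cx"])/im["fx"],(v-im["cy"])/im["fy"],1]); return o+r*(z-o[2])/r[2]
def cloud(im):
    M,o=cam(im); d=im["depth"]; v,u=np.mgrid[0:480,0:640]
    return np.stack([(u-im["cx"])/im["fx"]*d,(v-im["cy"])/im["fy"]*d,d],-1)@M.T+o
def save(im,n): cv2.imwrite("pics/"+n,im[..., ::-1])
E
python3 - <<'E'
from h import *
for c in ("top","side"):
    im=vision.get_image(c); save(im["frame"],c+".png"); print(c,im["origin"],im["orientation"],im["fx"])
    for t in ("waxer","slicker","rack","wax_tin","rivet_tin","strap","spool"):
        print(t,[(np.round(r["box"]),round(r["confidence"],2)) for r in recognise(t,c)][:4])
    for t in ("waxer_grip","wax_top","stud_top","notch_left","notch_right","strap","rack"):
        print(t,[(np.round(r["point"],1),round(r["confidence"],2),np.round(pt(im,*r["point"]),3)) for r in tip_of(t,c)][:4])
E
```

```text
pics
top [ 0.31130054 -0.03213079  1.19626784] [-2.1058476   2.14658511 -0.20359596] 528.628650656638
waxer [(array([152., 238., 173., 258.]), 0.92), (array([297., 233., 326., 268.]), 0.16)]
slicker [(array([198., 233., 218., 256.]), 0.75)]
rack [(array([151., 223., 240., 270.]), 0.91), (array([341., 226., 353., 286.]), 0.73), (array([234., 161., 325., 181.]), 0.55)]
wax_tin [(array([293., 232., 327., 267.]), 0.92)]
rivet_tin [(array([265., 192., 299., 227.]), 0.8)]
strap [(array([390., 202., 440., 273.]), 0.9), (array([403., 297., 488., 408.]), 0.68), (array([296., 232., 326., 268.]), 0.67), (array([465., 183., 503., 238.]), 0.66)]
spool [(array([343., 175., 363., 202.]), 0.62), (array([294., 234., 327., 266.]), 0.3)]
waxer_grip [(array([163.2, 245.2]), 0.67, array([0.513, 0.274, 0.152]))]
wax_top [(array([309.2, 250.1]), 0.66, array([ 0.521, -0.017,  0.02 ]))]
stud_top [(array([459.6, 387. ]), 0.88, array([ 0.215, -0.338,  0.015])), (array([498.7, 232.7]), 0.82, array([ 0.555, -0.453,  0.01 ])), (array([423.9, 259.1]), 0.61, array([ 0.498, -0.278,  0.007])), (array([277.4, 171.8]),
[... 1344 characters left out ...]
2, -0.021,  0.016])), (array([389.7, 368.7]), 0.59, array([ 0.495, -0.283,  0.011]))]
stud_top [(array([391. , 365.5]), 0.88, array([ 0.501, -0.28 ,  0.01 ])), (array([483.4, 419.5]), 0.81, array([ 0.574, -0.448,  0.008]))]
notch_left [(array([248. , 154.7]), 0.76, array([0.511, 0.279, 0.11 ]))]
notch_right [(array([272.3, 177.7]), 0.58, array([0.521, 0.185, 0.108]))]
strap [(array([301.1, 452.1]), 0.73, array([ 0.278, -0.318,  0.005])), (array([486. , 403.8]), 0.71, array([ 0.6  , -0.43 ,  0.004])), (array([398.1, 350.3]), 0.55, array([ 0.536, -0.259, -0.001])), (array([324.4, 266.3]), 0.15, array([ 0.52 , -0.024,  0.016]))]
rack [(array([260.4, 192.5]), 0.56, array([0.484, 0.177, 0.089]))]
```

View pics/top.png

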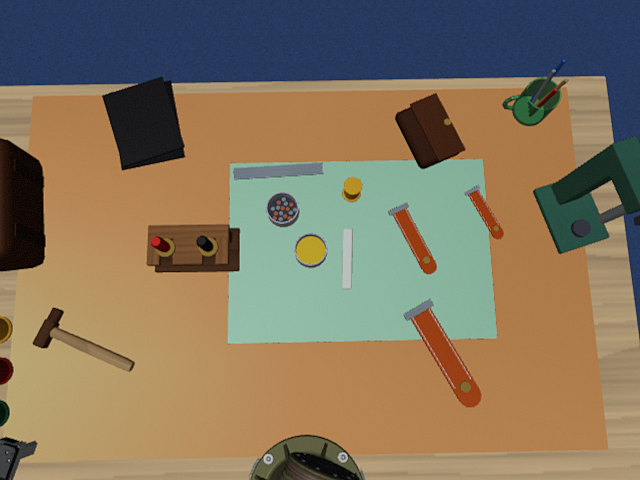

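Run:
```python
from h import *
im=vision.get_image("top"); f=im["frame"]
save(cv2.resize(f[225:275,140:260],None,fx=6,fy=6,interpolation=2),"a.png")
a=cv2.resize(f[195:285,375:455],(400,450),interpolation=2); b=cv2.resize(f[225:270,290:330],(400,450),interpolation=2)
save(np.hstack([a,b]),"b.png")
P=cloud(im); hsv=cv2.cvtColor(f,cv2.COLOR_RGB2HSV)
# rack top board points
m=(abs(P[...,2]-.1)<.006)&(P[...,1]>.1)&(P[...,0]>.4); q=P[m]; 
print("rack rect",m.sum(),cv2.minAreaRect(q[:,:2].astype(np.float32)),q.min(0),q.max(0))
for n,(y,x) in {"wax":(.274,.513),"sl":(.183,.512)}.items():
    k=(P[...,2]>.165)&(np.hypot(P[...,0]-x,P[...,1]-y)<.03); print(n,k.sum(),np.median(P[k],0) if k.any() else 0, (P[k].min(0)+P[k].max(0))/2)
k=(abs(P[...,2]-.042)<.006)&(np.hypot(P[...,0]-.521,P[...,1]+.018)<.06); print("tin rim",k.sum(),cv2.minEnclosingCircle(P[k][:,:2].astype(np.float32)))
```

```text
rack rect 2750 ((0.5950412750244141, 0.38137587904930115), (0.47696343064308167, 0.2566452920436859), 84.5250015258789) [0.48276266 0.1522307  0.09400407] [0.74552493 0.63101307 0.10599679]
wax 112 [0.51742392 0.28132943 0.17289362] [0.51757703 0.28228211 0.17215559]
sl 110 [0.5168266  0.19129864 0.17328285] [0.51807189 0.19181963 0.17167744]
tin rim 152 ((0.5219535827636719, -0.020692506805062294), 0.03743927925825119)
```

View b.

The top view shows the rack at (195,247) with the red stick at (160,243) and the black one at (206,244), the wax tin at (311,250) and the rivet tin at (283,209). There are three strap candidates: large (445,355), middle (412,240) and small (485,212). The middle one, with its stud near (428,261), should be meant.

View pics/b.png

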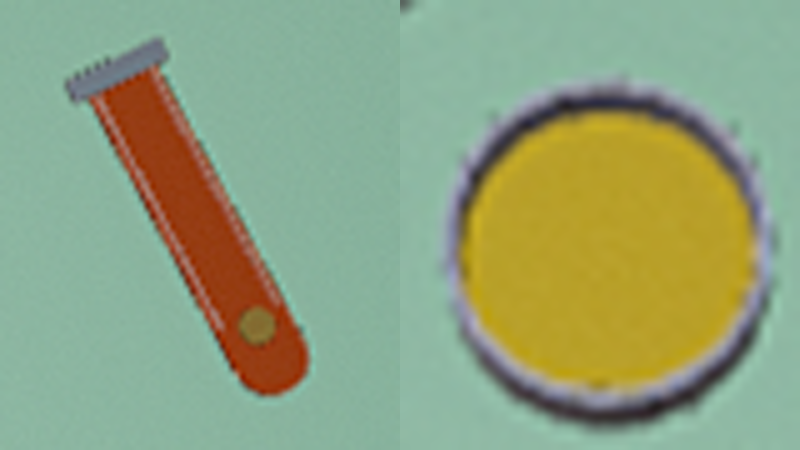

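View pics/a.png

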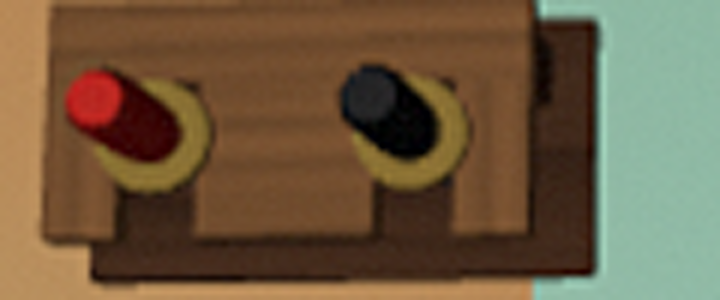

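Run:
```python
from h import *
im=vision.get_image("top"); f=im["frame"]; P=cloud(im)
m=(abs(P[...,2]-.1)<.006)&(P[...,1]>.1)&(P[...,1]<.33)&(P[...,0]>.42)&(P[...,0]<.6); q=P[m]
print("rack",cv2.minAreaRect(q[:,:2].astype(np.float32)))
hsv=cv2.cvtColor(f,cv2.COLOR_RGB2HSV).astype(int)
for n,(l,t,r,b) in {"mid":(385,198,445,278),"big":(400,293,492,412),"small":(462,180,507,242)}.items():
    s=np.zeros((480,640),bool); s[t:b,l:r]=1
    k=s&((hsv[...,0]<14)|(hsv[...,0]>170))&(hsv[...,1]>170)
    if n=="big": k&=cv2.erode(k.astype(np.uint8),np.ones((3,3)))>0
    v,u=np.nonzero(k); W=np.array([ptz(im,a,c,.004)[:2] for a,c in zip(u,v)],np.float32); print(n,len(W),cv2.minAreaRect(W))
sub=hsv[250:272,415:437]
k=(sub[...,0]>14)&(sub[...,0]<35)&(sub[...,1]>90); v,u=np.nonzero(k); print("stud px",k.sum(),u.mean()+415,v.mean()+250,ptz(im,u.mean()+415,v.mean()+250,.010), np.c_[u+415,v+250].min(0),np.c_[u+415,v+250].max(0))
print(telemetry.current_orientation(),telemetry.current_clock())
```

```text
rack ((0.526047945022583, 0.23787832260131836), (0.17121870815753937, 0.0861375480890274), 89.73542022705078)
mid 765 ((0.5387737154960632, -0.2599852979183197), (0.15862402319908142, 0.033457666635513306), 26.836820602416992)
big 1371 ((0.2748893201351166, -0.3182969093322754), (0.22312352061271667, 0.04524236544966698), 28.70669174194336)
small 462 ((0.5993701219558716, -0.43005698919296265), (0.12350718677043915, 0.029095999896526337), 26.505477905273438)
stud px 43 426.2093023255814 259.72093023255815 [ 0.49554236 -0.28289941  0.01      ] [423 256] [435 263]
[4.62966105e-01 3.10729097e+00 4.37152478e-05] 1.6
```

The crop confirms the middle strap: it measures about 168 mm, against roughly 225 and 125 mm for the others, with the stud at about (426,260). The wax tin is full of plain yellow wax. The red stick hangs in the left notch, with its front open towards the robot. I'll move in for a close look.

Run:
```python
from h import *
im=vision.get_image("top"); P=cloud(im)
for o in ([0,np.pi,0],[np.pi,0,0]): print(arm.ik([.517,.28,.30],o),arm.ik([.515,.28,.137],o),arm.ik([.4955,-.283,.12],o))
arm.movep([.49,.28,.31],[0,np.pi,0]); print(telemetry.current_eef_pos())
im=vision.get_image("wrist"); f=im["frame"]; P=cloud(im); save(f,"w.png"); print(im["origin"])
for n,y in {"wax":.28,"sl":.19}.items():
    near=(np.hypot(P[...,0]-.515,P[...,1]-y)<.035)
    for z,t in ((.174,.003),(.108,.003)):
        k=near&(abs(P[...,2]-z)<t)
        if k.sum()>20:
            c=cv2.minAreaRect(P[k][:,:2].astype(np.float32)); print(n,z,k.sum(),np.median(P[k],0),cv2.minEnclosingCircle(P[k][:,:2].astype(np.float32)),c)
```

```text
[ 4.34070317e-01  3.44415284e-01  1.29582591e+00 -4.44089210e-16
  1.50135146e+00 -1.13672601e+00] [ 4.35508092e-01  4.65180197e-01  1.51257865e+00 -4.44089210e-16
  1.16383381e+00 -1.13528824e+00] [-0.58311336  0.45329395  1.57387419  0.          1.11442451 -2.15390969]
[ 4.34070317e-01  3.44415284e-01  1.29582591e+00 -4.44089210e-16
  1.50135146e+00  2.00486664e+00] [ 4.35508092e-01  4.65180197e-01  1.51257865e+00 -4.44089210e-16
  1.16383381e+00  2.00630442e+00] [-5.83113363e-01  4.53293953e-01  1.57387419e+00 -4.44089210e-16
  1.11442451e+00  9.87682964e-01]
[0.48954585 0.28064898 0.30981213]
[0.4072355  0.27955066 0.46649877]
wax 0.174 446 [0.5188542  0.28428982 0.17324096] ((0.5192528963088989, 0.2840738594532013), 0.010080021806061268) ((0.5190542340278625, 0.28426364064216614), (0.018685931339859962, 0.01931968331336975), 43.855865478515625)
wax 0.108 653 [0.51147247 0.2833388  0.10728873] ((0.51944899559021, 0.2839113473892212), 0.01989280804991722) ((0.5166639089584351, 0.28391629457473755), (0.034008096903562546, 0.03879809007048607), 0.06141858920454979)
sl 0.174 441 [0.51877509 0.19443535 0.17329055] ((0.5189356803894043, 0.19427698850631714), 0.009909153915941715) ((0.5187753438949585, 0.19448700547218323), (0.018323471769690514, 0.018458347767591476), 10.164055824279785)
sl 0.108 675 [0.51166824 0.20111851 0.10731897] ((0.5191096663475037, 0.1941651850938797), 0.019912345334887505) ((0.5168377757072449, 0.1957491636276245), (0.03938259929418564, 0.03421017527580261), 53.17396545410156)
```

View pics/w.png

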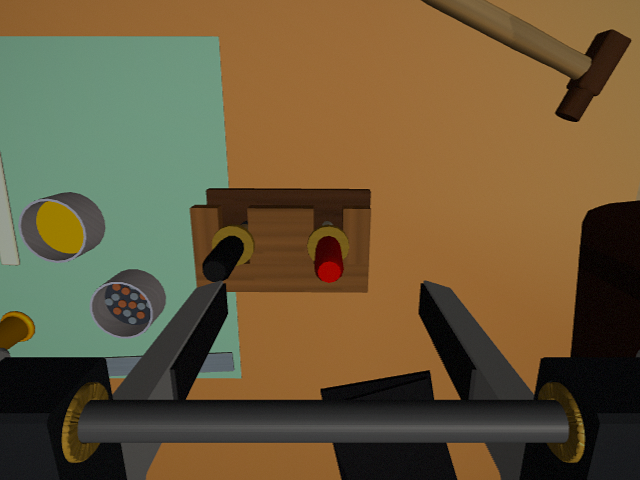

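The wrist view shows the red stick at (329,255), upright in the left notch. Its axis is at about (0.519, 0.284), and the top camera agrees within 2 mm. Now I'll grasp it.

Run:
```python
from h import *
F=lambda:np.round(telemetry.current_ft_force(),2)
command_gripper(.055)
arm.movep([.519,.2836,.25],[0,np.pi,0]); arm.move_l([.519,.2836,.139],vel=.1); print(F(),telemetry.current_eef_pos())
command_gripper(.0); arm.sleep(.2); print(F(),telemetry.current_grip_width(),telemetry.current_moment())
arm.move_l([.519,.2836,.145],vel=.03); print(F())
arm.sleep(.2); print(F())
arm.move_l([.519,.2836,.235],vel=.1); print(F(),telemetry.current_grip_width(),telemetry.current_eef_pos())
arm.move_l([.40,.2836,.235],vel=.2)
print(F(),telemetry.current_moment(),telemetry.current_clock())
for c in("side","top"):
    im=vision.get_image(c); save(im["frame"],c+"2.png")
    for t in("waxer_tip","waxer_grip"): print(c,t,[(r["point"],r["confidence"],pt(im,*r["point"])) for r in tip_of(t,c)][:2])
    if c=="side": 
        f=im["frame"]; P=cloud(im); k=(np.hypot(P[...,0]-.40,P[...,1]-.2836)<.05)&(P[...,2]>.09)&(P[...,2]<.24)
        v,u=np.nonzero(k); print(u.min(),u.max(),v.min(),v.max())
        save(cv2.resize(f[v.min()-20:v.max()+20,u.min()-30:u.max()+30],None,fx=4,fy=4,interpolation=2),"s2c.png")
        hsv=cv2.cvtColor(f,cv2.COLOR_RGB2HSV)
        for z in np.arange(.115,.25,.01):
            q=P[k&(abs(P[...,2]-z)<.004)]; print(round(z,3),len(q),np.round(np.median(q,0),4) if len(q) else 0, np.round(np.ptp(q,0),3) if len(q) else 0)
```

```text
[ 0.21  0.68 -0.83] [0.51925493 0.28374236 0.13971368]
[-0.79  0.13  1.91] 0.02355972568950092 [0.04516697 0.07590559 0.06418388]
[-0.26 -0.12 -0.51]
[ 0.25 -0.31  0.14]
[ 0.14 -0.39 -0.57] 0.0233762536142774 [0.51879467 0.28350144 0.23423733]
[0.71 0.43 0.1 ] [-0.01671101  0.00648372  0.00102288] 8.7833
side waxer_tip [([200.9, 166.1], 0.9, array([0.39670841, 0.27619576, 0.13644597]))]
side waxer_grip [([190.9, 126.4], 0.61, array([0.39219466, 0.25867838, 0.25930922]))]
183 205 123 169
0.115 0 0 0
0.125 3 [0.3983 0.2793 0.1274] [0.008 0.008 0.004]
0.135 17 [0.3988 0.2776 0.1333] [0.013 0.006 0.007]
0.145 17 [0.3989 0.2762 0.1435] [0.011 0.011 0.007]
0.155 17 [0.3981 0.2767 0.1537] [0.014 0.011 0.007]
0.165 23 [0.3976 0.2761 0.1651] [0.015 0.01  0.007]
0.175 27 [0.3985 0.2747 0.1754] [0.017 0.012 0.008]
0.185 25 [0.3982 0.2738 0.1831] [0.02  0.01  0.007]
0.195 14 [0.3928 0.2669 0.1979] [0.028 0.017 0.003]
0.205 119 [0.3943 0.2731 0.2042] [0.04  0.037 0.008]
0.215 16 [0.3908 0.2771 0.2151] [0.018 0.036 0.008]
0.225 37 [0.3929 0.2606 0.225 ] [0.021 0.047 0.008]
0.235 41 [0.3951 0.2595 0.2359] [0.019 0.049 0.007]
0.245 0 0 0
top waxer_tip [([217.0, 250.5], 0.47, array([0.50932871, 0.17532584, 0.1011349 ]))]
top waxer_grip []
```

The stick is held upright, with its tip at z ≈ 0.124. Now I'll dip it with a force-guarded descent.

```bash
cat >> h.py <<'E'
def fz():
    s=[]
    for _ in range(8): s.append(telemetry.current_ft_force()[2]); arm.sleep(.008)
    return float(np.mean(s))
def touch(x,y,z0,zmin,thr=2.0,hold=.55):
    b=fz(); z=z0; log=[]
    while z>zmin:
        z-=.0006; arm.move_l([x,y,z],vel=.02); d=fz()-b; log.append(round(d,2))
        if d>thr: break
    t=telemetry.current_clock()
    arm.sleep(hold); d=fz()-b
    print("touch z",round(z,4),"eef",np.round(telemetry.current_eef_pos(),4),"F",log,"end",round(d,2),"t",t,telemetry.current_clock()); return z
E
python3 - <<'E'
from h import *
arm.move_l([.40,.08,.235],vel=.25); arm.move_l([.521,-.0200,.235],vel=.2)
arm.move_l([.521,-.02,.160],vel=.1); arm.move_l([.521,-.02,.133],vel=.05)
touch(.521,-.02,.133,.124)
im=vision.get_image("side"); save(cv2.resize(im["frame"][150:310,250:430],None,fx=4,fy=4,interpolation=2),"dip.png")
E
```

```text
touch z 0.1288 eef [ 0.5211 -0.02    0.129 ] F [-0.14, 0.04, -0.28, -0.11, -0.18, -0.16, 3.44] end 5.72 t 14.8583 15.475
```

View pics/dip.png

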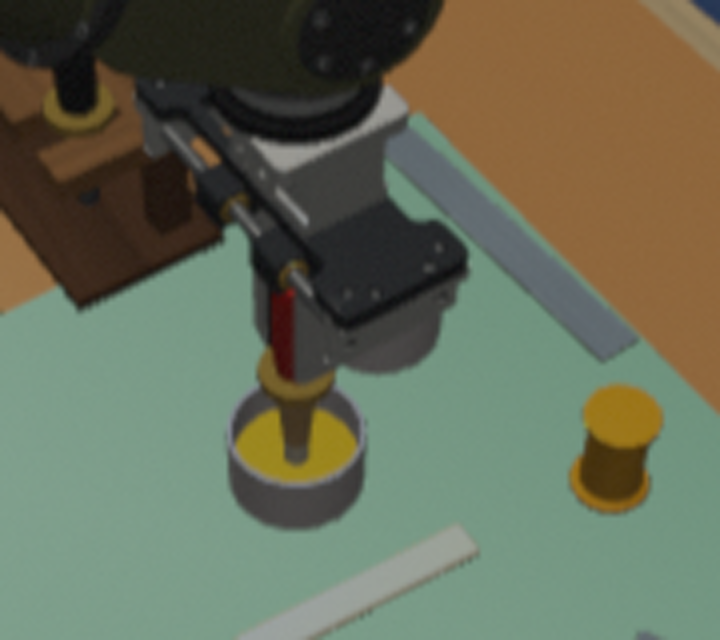

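The tip is resting on the wax inside the tin (crop (297,455)) with about 6 N on it, and the tin is untouched. Next I'll lift, refine the stud position with the wrist camera and touch the stud.

Run:
```python
from h import *
arm.move_l([.521,-.02,.140],vel=.05); arm.move_l([.521,-.02,.225],vel=.15)
arm.move_l([.45,-.283,.225],vel=.25); arm.sleep(.2)
for c in ("wrist","top"):
    im=vision.get_image(c); f=im["frame"]; save(f,c+"3.png")
    print(c,[(np.round(r["point"],1),round(r["confidence"],2),np.round(ptz(im,*r["point"],.010),4)) for r in tip_of("stud_top",c)])
    hsv=cv2.cvtColor(f,cv2.COLOR_RGB2HSV).astype(int); P=cloud(im)
    k=(np.hypot(P[...,0]-.4965,P[...,1]+.282)<.016)&(hsv[...,0]>14)&(hsv[...,0]<35)&(hsv[...,1]>90)&(P[...,2]<.03)
    if k.sum()>9:
        n,l,s,ce=cv2.connectedComponentsWithStats(k.astype(np.uint8)); i=1+np.argmax(s[1:,4]); print(s[i],ce[i],ptz(im,*ce[i],.010))
    if c=="wrist": k2=(np.hypot(P[...,0]-.4965,P[...,1]+.282)<.02)&(abs(P[...,2]-.0105)<.0025); print(k2.sum(),np.median(P[k2],0))
```

```text
wrist [(array([324.1, 258.3]), 0.85, array([ 0.497 , -0.2822,  0.01  ])), (array([321.4, 246.2]), 0.74, array([ 0.4845, -0.2848,  0.01  ]))]
0 [nan nan nan]
top [(array([426.1, 259.4]), 0.9, array([ 0.4963, -0.2827,  0.01  ]))]
  return _methods._mean(a, axis=axis, dtype=dtype,
  ret = um.true_divide(
```

View pics/wrist3.png

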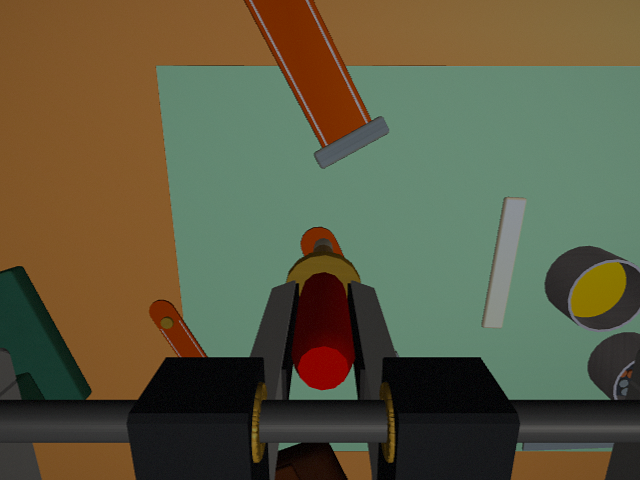

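The stick hides the stud here, with only the strap end showing at (318,240). The top camera and the network agree on (0.496, -0.283), so I'll touch there.

Run:
```python
from h import *
x,y=.4965,-.2822
arm.move_l([x,y,.225],vel=.2); arm.move_l([x,y,.1245],vel=.1)
b=fz(); z=.1245; log=[]
while z>.117:
    z-=.0005; arm.move_l([x,y,z],vel=.02); d=fz()-b; log.append(round(d,2))
    if d>1.2: break
arm.sleep(.55); print(z,log,fz()-b,telemetry.current_eef_pos(),telemetry.current_clock())
im=vision.get_image("side"); save(cv2.resize(im["frame"][250:410,330:510],None,fx=4,fy=4,interpolation=2),"stud.png")
```

```text
0.1205 [-0.38, -0.37, -0.61, -0.38, -0.28, -0.39, 0.72, 5.54] 5.689960175148192 [ 0.49667139 -0.28226723  0.1209601 ] 23.0167
```

View pics/stud.png

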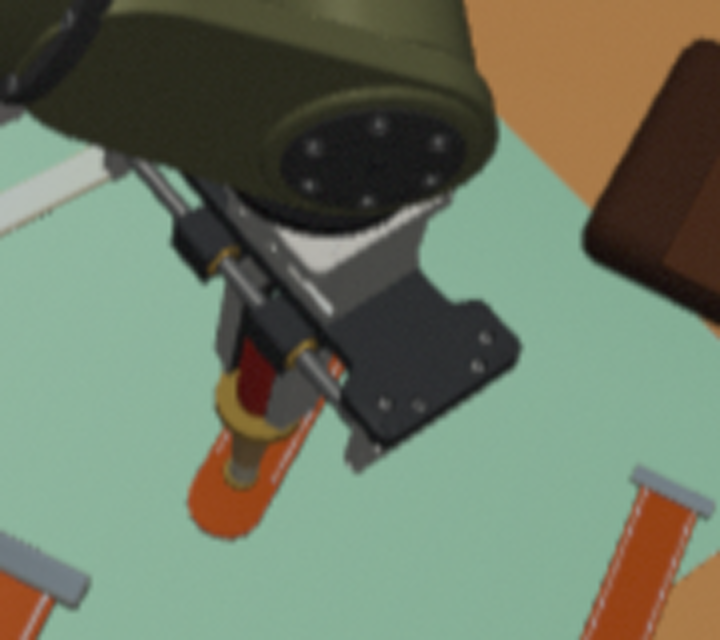

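Contact came at tip height 10 mm, so it is on the stud top and not the 4 mm strap. The crop shows the tip on the stud at (240,478). Now I'll take the stick back to the left notch.

Run:
```python
from h import *
x,y=.4965,-.2822
arm.move_l([x,y,.13],vel=.05); arm.move_l([x,y,.235],vel=.15)
arm.move_l([.40,.08,.235],vel=.25); arm.move_l([.40,.2836,.235],vel=.2)
X,Y=.519,.2836
arm.move_l([X,Y,.237],vel=.12); arm.sleep(.3)
b=np.mean([telemetry.current_ft_force() for _ in range(8)],0)
ok=True
for z in [.20,.17,.16,.15,.145,.142,.1405,.1398,.1392,.1388]:
    arm.move_l([X,Y,z],vel=.06); d=np.mean([(arm.sleep(.01),telemetry.current_ft_force())[1] for _ in range(6)],0)-b
    print(z,np.round(d,2))
    if abs(d).max()>(2 if z<.141 else 4): ok=z<.141; break
print(ok,telemetry.current_eef_pos(),telemetry.current_clock())
im=vision.get_image("side"); save(cv2.resize(im["frame"][90:240,190:350],None,fx=5,fy=4,interpolation=2)[:600],"hang.png")
```

```text
0.2 [-0.05 -0.23 -0.71]
0.17 [ 0.5  -0.53 -0.72]
0.16 [ 0.19 -0.63 -0.65]
0.15 [ 0.48 -0.53 -0.88]
0.145 [ 0.46 -0.75 -0.61]
0.142 [ 0.37 -0.26 -0.63]
0.1405 [ 0.2  -0.39 -0.55]
0.1398 [ 0.26 -0.71 -0.96]
0.1392 [ 0.22 -0.57 -0.26]
0.1388 [-0.43 -1.    3.47]
True [0.51907076 0.2836418  0.13907106] 32.5667
```

View pics/hang.png

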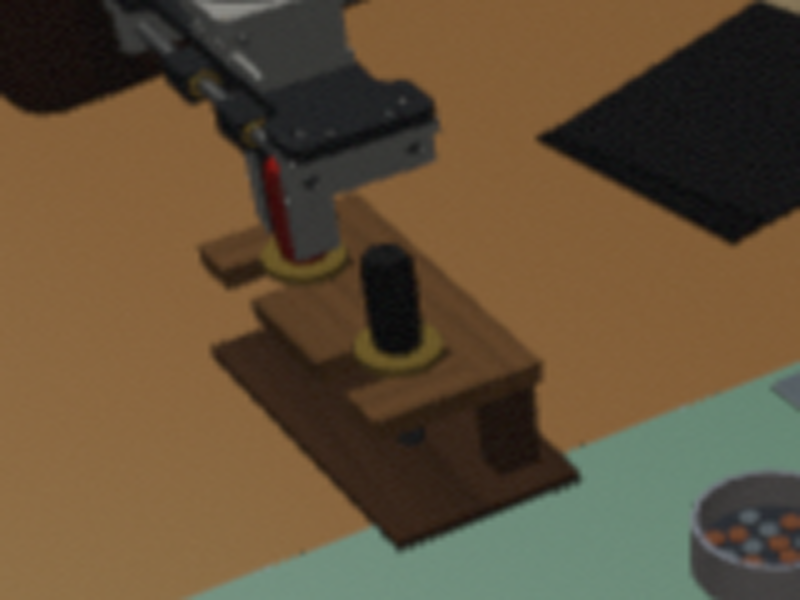

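The collar is on the board at the original height (crop (305,258)). I'll release, retreat straight up and check.

Run:
```python
from h import *
arm.move_l([.519,.2836,.1391],vel=.02)
command_gripper(.055); arm.sleep(.2); arm.move_l([.519,.2836,.25],vel=.1); arm.move_l([.49,.2806,.31],vel=.15); arm.sleep(.5)
im=vision.get_image("wrist"); P=cloud(im)
for n,y in {"wax":.284,"sl":.194}.items():
    near=np.hypot(P[...,0]-.519,P[...,1]-y)<.035
    for z in (.174,.108):
        k=near&(abs(P[...,2]-z)<.003); print(n,z,k.sum(),cv2.minEnclosingCircle(P[k][:,:2].astype(np.float32)))
save(im["frame"],"end_w.png")
arm.move_l([.36,.2806,.31],vel=.2)
im=vision.get_image("top"); P=cloud(im); save(im["frame"],"end_t.png"); k=(abs(P[...,2]-.042)<.006)&(np.hypot(P[...,0]-.521,P[...,1]+.018)<.06); print("tin",cv2.minEnclosingCircle(P[k][:,:2].astype(np.float32)),telemetry.current_clock())
d=cv2.absdiff(im["frame"],cv2.imread("pics/top.png")[...,::-1]).max(-1)>40; n,l,s,c=cv2.connectedComponentsWithStats(d.astype(np.uint8)); print([tuple(map(int,r)) for r in s[1:] if r[4]>12])
```

```text
wax 0.174 443 ((0.519392728805542, 0.28228601813316345), 0.009929180145263672)
wax 0.108 660 ((0.5195188522338867, 0.2822234034538269), 0.020025765523314476)
sl 0.174 446 ((0.5189335346221924, 0.19471555948257446), 0.01007876731455326)
sl 0.108 682 ((0.5193876028060913, 0.19411629438400269), 0.020028701052069664)
tin ((0.5216636657714844, -0.020695459097623825), 0.0372052937746048) 36.9917
[(158, 237, 3, 9, 13), (0, 257, 226, 223, 28022), (0, 437, 38, 43, 1007), (291, 452, 12, 5, 33), (333, 460, 10, 7, 27), (296, 465, 25, 15, 166), (328, 469, 17, 11, 63), (345, 468, 8, 8, 26), (354, 476, 6, 4, 14)]
```

View pics/end_w.png

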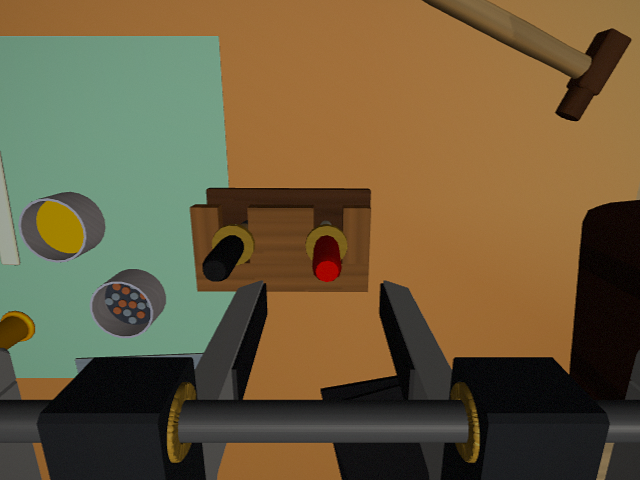

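The red stick hangs upright at (327,255), its top and collar concentric. The tin and other loose things haven't moved, so I'm handing in.

```bash
python3 -c "
from h import *
print(arm.sign_off(),telemetry.current_clock())"
```

```text
the job is handed in; nothing more can be done
the job is handed in; nothing more can be done
```

The job is done and handed in at about 37 s of the 72 s allowed. I dipped the red-handled stick in the beeswax, touched it to the stud of the middle-sized strap, and hung it back in the left notch.

- **Wax:** the tip rested on the wax for about 0.6 s at roughly 6 N. The tin is where it was, within 0.3 mm.
- **Stud:** contact came with the tip 10 mm above the table, which matches the stud top rather than the 4 mm strap. It rested there for about 0.6 s at roughly 6 N. In the wrist view the stick hid the stud, so its position came from the top camera.
- **Hanging back:** the collar met the wood at the height it was lifted from. After release the stick stands upright, with its top and collar centred on each other within 0.2 mm. It is about 1.7 mm sideways of where it started, and still in the notch.
- **Other things:** comparing the top view before and after shows nothing moved except the robot and that small shift of the stick. The robot was clear of everything at hand-in.

No check failed or disagreed by more than about 2 mm, the stated camera calibration accuracy. The force readings carried noise of up to about 1 N.

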